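# Run a blood tube along its locked slide into the barcode reader

## Task

Bring the blood tube to the barcode reader: press the green lock button on the carriage fully down and, keeping it held down all the way, push the carriage along its rods to the end stop at the reader. Then let the button spring back up so that the carriage is locked there, and move clear. This takes only a fingertip, nothing is picked up: leave the tube standing in its socket untouched, and do not disturb the label roll, the specimen cup and the timer round the station.

Things in the scene. Friction and masses are not known exactly. Their poses are not given: they have to be found in the camera images.
- reader_station: barcode reading station, fixed to the worktop: grey base 128 (x) by 346 mm (y), two steel rods along y between aluminium end blocks 35 mm high, a dark comb-shaped lock bar 36 mm high on its -x side, a white reader head at the +y end (72 x 46 mm, 108 mm high). Origin on the worktop under the rods' centre line, z up; the carriage travels along its +y, to the reader. Its yaw varies
- tube_carriage (a joint): travel of the white carriage (84 wide, 118 long, top 34 mm high) along the station's +y, in m: 0 at the loading end, where it starts, 0.110 at the end stop by the reader. About 2 N of friction. With the button up it has 2 mm of play and is blocked beyond; the comb has a tooth every 18 mm, so a button let up on the way locks it again. From 0.1085 on the button can spring up and lock it
- lock_button (a joint): how far the green lock button is pressed down, in m: 0 up (locked), 0.009 fully down. The lock lets go from 0.006 on. Spring force 2.4 N at the start of the press, 6 N fully down
- button_top (a point): centre of the flat top of the green lock button, a round cap 30 mm across on the carriage's grey tower (50 mm wide); it moves with button and carriage. 73 mm above the worktop when up, 64 mm when fully down, 2 mm above the tower. Open on all sides but the reader's, where the thumb stop stands
- thumb_stop (a point): middle of the upright face of the grey thumb stop on the carriage tower, 20 mm ahead (station +y) of the button's axis and 75 mm above the worktop. The face is 50 mm wide, rises from 62 to 86 mm above the worktop and looks back at the button: a fingertip that holds the button down can push the carriage against it. The stop is 16 mm thick
- tube_mid (a point): middle of the purple-capped blood tube, 42.5 mm above its lower end; tube 91 mm long, barrel 13 mm, cap 16 mm across. It stands loose in the carriage's socket (15 mm wide, 30 mm deep, black collar), 69.5 mm ahead (station +y) of the button's axis; its top is 109 mm above the worktop. Its z axis runs up along the tube
- read_point (a point): the place in front of the reader's window, in the station, where the middle of the tube belongs for reading; the tube comes there when the carriage is at its end stop
- label_roll: white roll of labels, 72 mm across, 52 mm high, loose, behind the station; origin at the centre of its underside
- specimen_cup: specimen cup with a red lid, 66 mm across, 69 mm high, loose, behind the station; origin at the centre of its underside
- bench_timer: small white timer, 48 x 68 x 32 mm high, loose, beyond the loading end of the station; origin at the centre of its underside

How it is judged:
By the outcome, as a careful person would: the job done as asked, in the order asked, and still so for the second after the job is handed in, with the robot touching nothing.
It also fails if it takes over 38 s, if anything falls off the work surface, if the arm or the gripper's body presses on something with over 40 N, if the wrist force passes 120 N, or if a joint passes its speed limit or range.

## Robot

A 6-joint arm with a two-finger parallel gripper is mounted at the origin on a cart in front of the work surface, level with it; the furniture and walls round the work are solid. World frame = base frame: x ahead of the robot, y to its left, z up, the work surface at z = 0. Lengths are in m, angles in degrees, forces in N, time in s.
With the tool pointing down it reaches from about 0.25 to 0.725 m from the base axis. Payload 9.7 kg.
Tool frame: the origin (TCP) lies at the very end of the fingers, on their centre line; the grasp point (between the pads) lies 19 mm behind it (bot.hold_point_z is the distance from the TCP to the grasp point, in m); z points along the fingers, y is the line along which they close (so a half turn about z gives the same grasp; the last joint's range is limited). The gripper opens to 85 mm and grips with 20 to 120 N. Pads are 22 mm wide; open, the fingers measure 114 mm over their backs; the gripper's body (76 mm by 85 mm) begins 54 mm behind the grasp point. The pads swing forward as they close: fully open they stand 13 mm farther back than shut.
Start: joints at [71.161, 4.979, 10.078, 95.1, 0, 90], TCP at [0.178, 0.521, 0.231] pointing down, gripper open.
Joint ranges: [-179.16, 179.16], [-48.56, 103.87], [-65.8, 70.77], [-126.05, 130.52], [-82.76, 87.17], [-180, 180]. Speed limits (degrees/s): [127.2, 127.2, 147.25, 180, 180, 180].

## Interface

Orientations are given as [roll, pitch, yaw] about the fixed x, y, z axes, in that order (R = Rz(yaw) Ry(pitch) Rx(roll)).
In Python, from workcell import bot gives the robot as it stands.
- The arm moves only by the tool play_rows, never from a script. Its argument "targets" is a list of rows, each an object with "grip": the closure in counts, from 0 (fully open) to 255 (shut); "linear": the shift along the world's x, y, z in cm, a list of three; "delta_rot": the turn, a rotation vector about the world's x, y, z in rad, a list of three. A call has 1 to 10 rows; each row is the pose to reach, as a shift and turn from the pose commanded when the call began; what a row does not reach only later rows make up. A row lasts 1/10 s, in which the tool goes at most 50 mm and 8.59 degrees, less where a joint would pass 70% of its speed; a pose out of reach is approached as far as the arm can. A call with a gripper value outside its range is refused whole. The fingers move at their own pace and stop on an object; "force" is the grip in N (left out, the last holds). Time passes only in rows, so rows that repeat a pose let the fingers close. It gives the time, the measured TCP pose, the force, the opening and the grip force at its end, in the units of the state.
- bot.get_obs(): the state, without advancing time (a new reading comes with each control period).
- bot.camera(name): name is "scene" or "top"; returns a dict with "color" (400x640x3 uint8, red, green, blue), "range_z" (400x640 float32, m along the optical axis (not along the pixel's ray), 0 where there is no reading), "fov_y" (degrees; the focal length in pixels is half the picture's height over the tangent of half this angle, whatever the lens; pixels are square), "cx", "cy" (the principal point, pixels), "world_to_cam" (4x4, takes a point from world to camera coordinates). Camera axes: x right, y up, looking along -z (the intrinsics and any distortion apply to the point x, -y, -z); pixel columns grow to the right and rows downward; lengths in m; the calibration is good to about 2 mm. A picture is of the moment at which its call begins.
- bot.job_done(): hands the job in; it is judged then, once.
Trained networks look in a picture, given as the dict that the camera call returned (one of the last four; its "shot" number tells which), for a name from the list of things; names that differ only in an ending like _2 or _b are one class to them, and where a whole thing is asked for, a point or a joint stands for the part that bears it (a point fixed in the world has none). Each returns a list of dicts, best first, with "conf" (0 to 1); they miss things now and then, are a little off and sometimes report something else, mostly with a low value. They report only what shows in the picture. A call takes as long as a camera call.
- bot.search_frame(picture, target): "box" ([left, top, right, bottom] in pixels, round what is visible of it).
- bot.trace(picture, target): "pixels" (400x640 bool, what is visible of it) and "box" ([left, top, right, bottom] in pixels, round what is visible of it).
- bot.pinpoint(picture, target): "pixel" ([column, row] in pixels: a listed point, or the origin of a listed thing).
The state is a dict: "time": time; "q": joint angles; "qd": joint speeds; "joint_efforts": joint torques, N m; "ee_pos": TCP position; "tcp_rot": TCP orientation; "wrist_force": force on the tool from outside, world axes, zero at the start; "torque": the same for the moment, N m; "opening": finger opening in m; "grasp_force": force on a finger pad.
Only numpy, scipy, OpenCV 4.12 (cv2) and the standard library are available. Lean on these libraries where they do the work, as an engineer would, in place of code of your own. Each camera call takes 0.05 s, during which the arm holds its last target. There are 200 camera calls.

## Working session

There is one attempt and no reset: what is moved stays moved. The work goes in short steps, Python scripts to look and compute and a tool call to move; the robot and the scene stay as the last step left them, time stands still between calls to the robot, and variables do not carry over. Pictures are saved under pics/ and viewed, at most 10 in all, crops included, and the job is handed in when it is done.

Besides the shell and the picture viewer there is one more tool, called after "Call:" in YAML: its name, and indented under it one key for each argument. play_rows: Moves the arm, as the interface text tells. Its arguments: {"type":"object","properties":{"targets":{"type":"array","items":{"type":"object","properties":{"grip":{"type":"number"},"linear":{"type":"array","items":{"type":"number"}},"delta_rot":{"type":"array","items":{"type":"number"}}}}},"force":{"type":"number"}},"required":["targets"]}

```bash
mkdir -p pics; cat > h.py <<'E'
import numpy as np, cv2
from workcell import bot
def ray(p,px):
    f=200/np.tan(np.radians(p["fov_y"])/2); T=np.linalg.inv(np.array(p["world_to_cam"]))
    d=T[:3,:3]@np.array([(px[0]-p["cx"])/f,-(px[1]-p["cy"])/f,-1.]); return T[:3,3],d
def at_z(p,px,z):
    o,d=ray(p,px); return o+d*(z-o[2])/d[2]
def at_depth(p,px):
    o,d=ray(p,px); return o+d*p["range_z"][int(round(px[1])),int(round(px[0]))]
E
python3 - <<'E'
from h import *
for c in("scene","top"):
    p=bot.camera(c); cv2.imwrite(f"pics/{c}0.png",p["color"][:,:,::-1])
    print(c,p["fov_y"],p["cx"],p["cy"],[k for k in p])
    for n,z in(("button_top",.073),("thumb_stop",.075),("tube_mid",.0665),("read_point",.0665),("reader_station",0),("label_roll",0),("specimen_cup",0),("bench_timer",0)):
        for r in bot.pinpoint(p,n)[:2]:
            print(n,round(r["conf"],2),np.round(r["pixel"],1),at_z(p,r["pixel"],z).round(4),at_depth(p,r["pixel"]).round(4))
print(bot.get_obs())
E
```

```text
scene 55.750334224517054 326.18818741161 197.5758212816 ['color', 'range_z', 'fov_y', 'cx', 'cy', 'world_to_cam', 'shot']
button_top 0.61 [331.8 243.1] [ 0.4979 -0.073   0.073 ] [ 0.4969 -0.0747  0.0749]
thumb_stop 0.96 [323.5 237.8] [ 0.4907 -0.0531  0.075 ] [ 0.4919 -0.051   0.0726]
tube_mid 0.48 [316.7 224.1] [ 0.5042 -0.0022  0.0665] [ 0.5008 -0.0085  0.073 ]
read_point 0.62 [293.4 195.8] [0.5076 0.1118 0.0665] [0.5278 0.1563 0.0286]
reader_station 0.64 [313. 240.] [0.505  0.0201 0.    ] [ 0.4881 -0.0121  0.0359]
label_roll 0.92 [374.2 245. ] [ 0.6131 -0.0671  0.    ] [ 0.5875 -0.0969  0.0395]
specimen_cup 0.82 [337.8 202.2] [0.6268 0.1049 0.    ] [0.6134 0.0842 0.02  ]
bench_timer 0.7 [367.1 308.7] [ 0.5002 -0.1944  0.    ] [ 0.4856 -0.2115  0.0314]
top 57.77682082674637 315.8419805738362 197.13298251271178 ['color', 'range_z', 'fov_y', 'cx', 'cy', 'world_to_cam', 'shot']
button_top 0.73 [362.3 221. ] [ 0.5011 -0.0697  0.073 ] [ 0.501  -0.0693  0.0754]
thumb_stop 0.73 [406.8 224.2] [ 0.4969 -0.176   0.075 ] [ 0.4994 -0.1888  0.0304]
thumb_stop 0.61 [352.7 221.4] [ 0.4993 -0.0465
[... 721 characters left out ...]
938  0.    ] [ 0.5024 -0.1845  0.0331]
{'time': 0.9, 'q': array([ 7.11614240e+01,  4.97857944e+00,  1.00781443e+01,  9.50994397e+01,
       -5.37163470e-04,  9.00017427e+01]), 'qd': array([-0.02228029,  0.04583248,  0.08321032,  0.04335289, -0.05049843,
       -0.04839481]), 'joint_efforts': array([ 1.42020064e-03, -5.20103216e+01,  4.64852929e+01,  1.51390323e-03,
       -4.49314450e-05, -8.20843212e-06]), 'ee_pos': array([0.17759796, 0.52053322, 0.2312866 ]), 'tcp_rot': array([1.79999875e+02, 5.37159665e-04, 1.61159681e+02]), 'wrist_force': array([0.35888497, 0.64061087, 0.57776658]), 'torque': array([0.00571256, 0.02849402, 0.01153764]), 'grasp_force': 0.0, 'opening': 0.08527580583171562}
```

```bash
python3 - <<'E'
from h import *
p=bot.camera("top")
hsv=cv2.cvtColor(p["color"],cv2.COLOR_RGB2HSV)
m=cv2.inRange(hsv,(40,90,50),(85,255,255))
n,l,s,c=cv2.connectedComponentsWithStats(m)
for i in range(1,n):
    if s[i,4]>20: print("green",s[i],c[i],at_z(p,c[i],.073).round(4))
m=cv2.inRange(hsv,(125,60,30),(165,255,255))
n,l,s,c=cv2.connectedComponentsWithStats(m)
for i in range(1,n):
    if s[i,4]>20: print("purple",s[i],c[i],at_z(p,c[i],.109).round(4))
# cloud & high points: rods/thumb stop
f=200/np.tan(np.radians(p["fov_y"])/2);T=np.linalg.inv(np.array(p["world_to_cam"]))
v,u=np.mgrid[:400,:640];z=p["range_z"]
X=np.stack([(u-p["cx"])/f*z,-(v-p["cy"])/f*z,-z],-1)@T[:3,:3].T+T[:3,3]
def rep(nm,sel):
    q=X[sel&(z>0)]
    if len(q)<5:return
    r=cv2.minAreaRect((q[:,:2]*1000).astype(np.float32)); print(nm,len(q),np.round(r[0]),np.round(r[1]),round(r[2],2),q[:,2].mean().round(4))
box=(abs(X[...,0]-.5)<.045)&(X[...,1]>-.12)&(X[...,1]<.06)
rep("stop",box&(abs(X[...,2]-.086)<.006)&(X[...,1]<-.02))
rep("carr",box&(abs(X[...,2]-.034)<.005))
rep("head",(abs(X[...,2]-.108)<.006)&(abs(X[...,0]-.5)<.07)&(X[...,1]>.1))
rep("base",(abs(X[...,0]-.5)<.09)&(abs(X[...,1]-.03)<.2)&(X[...,2]>.005)&(X[...,2]<.014))
rep("all>20mm (obst)",(X[...,2]>.12)&(abs(X[...,1])<.5))
cv2.imwrite("pics/top1.png",cv2.resize(p["color"][120:320,200:460,::-1],None,fx=3,fy=3))
E
```

```text
green [356 215  13  13 129] [362.17054264 221.39534884] [ 0.5002 -0.0694  0.073 ]
purple [226  73   8  10  45] [229.33333333  77.75555556] [0.8268 0.2572 0.109 ]
purple [217  74   8   9  48] [221.10416667  77.91666667] [0.8255 0.2764 0.109 ]
purple [234  74   7   9  43] [237.20930233  77.55813953] [0.8282 0.2387 0.109 ]
purple [218  89   8  10  52] [221.51923077  93.11538462] [0.7882 0.2731 0.109 ]
purple [226  89   7   9  44] [229.38636364  92.63636364] [0.7902 0.2548 0.109 ]
purple [185  90   8  10  54] [188.61111111  94.05555556] [0.7824 0.3492 0.109 ]
purple [194  90  16   9 103] [201.33980583  93.86407767] [0.7842 0.3198 0.109 ]
purple [194 105   8   9  47] [197.12765957 109.25531915] [0.7464 0.3269 0.109 ]
purple [202 105   7   9  46] [205.06521739 108.91304348] [0.748  0.3087 0.109 ]
purple [210 105   8   9  47] [213.10638298 108.63829787] [0.7495 0.2902 0.109 ]
purple [227 104   7   9  45] [229.86666667 108.15555556] [0.7524 0.2514 0.109 ]
purple [235 104   7   9  43] [238.02325581 108.23255814] [0.7531 0.2325 0.109 ]
purple [177 106  17   9 103] [184.87378641 109.9223301 ] [0.7435 0.355  0.109 ]
purple [331 215   8   8  46] [334.52173913 218.65217391] [ 5.022e-01 -3.000e-04  1.090e-01]
purple [ 62 218  88  10 499] [105.4488978  222.58316633] [0.4763 0.51   0.109 ]
purple [ 87 228  62   9 352] [116.90909091 231.75284091] [0.4568 0.483  0.109 ]
purple [ 41 233 108  13 645] [ 92.39379845 239.05581395] [0.4391 0.5347 0.109 ]
purple [119 247  29   7 155] [133.2        249.88387097] [0.4182 0.4438 0.109 ]
purple [101 254  46   9 279] [123.34408602 258.17562724] [0.3995 0.4635 0.109 ]
stop 140 [501. -42.] [16. 49.] 87.32 0.0846
carr 1096 [502. -31.] [175.  87.] 87.62 0.0333
head 873 [487. 425.] [532. 138.] 87.0 0.1071
base 3451 [511.  21.] [380. 165.] 84.92 0.0093
all>20mm (obst) 39871 [561.  -7.] [ 760. 1010.] 1.87 0.1972
```

View pics/top1.png

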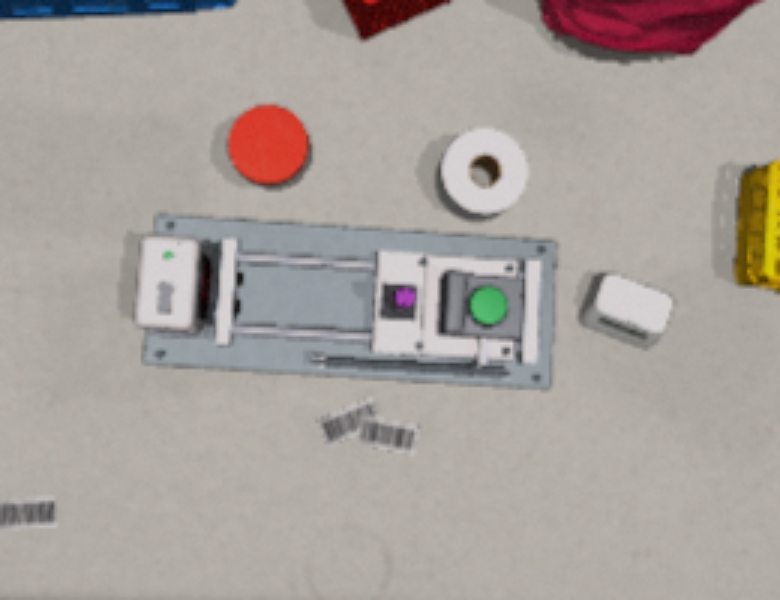

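View pics/scene0.png

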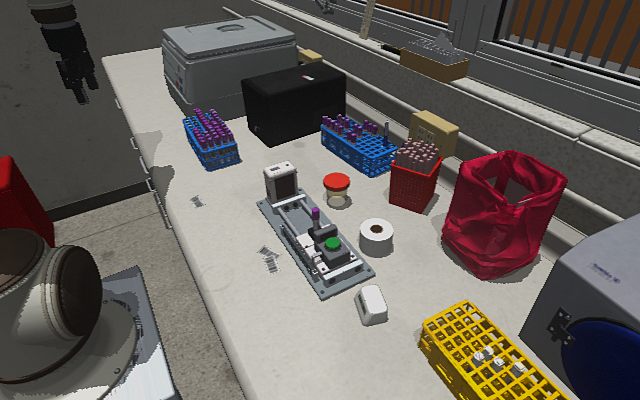

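```bash
python3 - <<'E'
from h import *
p=bot.camera("top")
f=200/np.tan(np.radians(p["fov_y"])/2);T=np.linalg.inv(np.array(p["world_to_cam"]))
v,u=np.mgrid[:400,:640];z=p["range_z"]
X=np.stack([(u-p["cx"])/f*z,-(v-p["cy"])/f*z,-z],-1)@T[:3,:3].T+T[:3,3]
t=bot.trace(p,"reader_station")[0]; print(t["conf"],t["box"])
s=t["pixels"]&(z>0)&(X[...,1]>-.17)&(X[...,1]<.24)
q=X[s]
r=cv2.minAreaRect((q[:,:2]*1000).astype(np.float32)); print(r)
# edge fits: per-column lower edge of base, and end blocks
for nm,fn in(("lo",np.min),("hi",np.max)):
    b=np.round(q[:,1]/.005); pts=[]
    for k in np.unique(b):
        if -.115<k*.005<.16: pts.append((k*.005,fn(q[b==k,0])))
    pts=np.array(pts); k=cv2.fitLine((pts*1000).astype(np.float32),cv2.DIST_HUBER,0,.01,.01).ravel()
    print(nm,"dx/dy deg",np.degrees(np.arctan(k[1]/k[0])),k)
w=(abs(X[...,0]-.5)<.05)&(abs(X[...,2]-.035)<.004)
for a,b in((-.135,-.105),(.06,.11)):
    g=X[w&(X[...,1]>a)&(X[...,1]<b)]; print(len(g),cv2.minAreaRect((g[:,:2]*1000).astype(np.float32)))
print(bot.get_obs()["time"])
E
```

```text
0.58 [242.8, 193.4, 384.7, 249.2]
((504.4991455078125, 37.56944274902344), (352.4205322265625, 131.9767303466797), 88.33580017089844)
lo dx/dy deg 1.7804176 [9.9951726e-01 3.1069150e-02 2.2776678e+01 4.3950699e+02]
hi dx/dy deg 1.590987 [9.9961448e-01 2.7764393e-02 3.1197472e+01 5.6596155e+02]
176 ((498.55743408203125, -111.705322265625), (13.035419464111328, 87.13058471679688), 88.66228485107422)
10 ((493.89080810546875, 68.99583435058594), (83.2807846069336, 24.422975540161133), 8.968963623046875)
1.05
```

Call:
play_rows:
  targets:
    - {"grip": 255, "linear": [1.6, -3, 0], "delta_rot": [0, 0, -0.064]}
    - {"grip": 255, "linear": [3.2, -6, 0], "delta_rot": [0, 0, -0.128]}
    - {"grip": 255, "linear": [4.8, -9, 0], "delta_rot": [0, 0, -0.192]}
    - {"grip": 255, "linear": [6.4, -12, 0], "delta_rot": [0, 0, -0.256]}
    - {"grip": 255, "linear": [8, -15, 0], "delta_rot": [0, 0, -0.32]}
    - {"grip": 255, "linear": [9.6, -18, 0], "delta_rot": [0, 0, -0.384]}
    - {"grip": 255, "linear": [11.2, -21, 0], "delta_rot": [0, 0, -0.448]}
    - {"grip": 255, "linear": [12.8, -24, 0], "delta_rot": [0, 0, -0.512]}
    - {"grip": 255, "linear": [14.4, -27, 0], "delta_rot": [0, 0, -0.576]}
    - {"grip": 255, "linear": [16, -30, 0], "delta_rot": [0, 0, -0.64]}

```text
time: 2.05
ee_pos: [0.338, 0.2193, 0.2315]
tcp_rot: [180.0, 0.0, 124.3]
wrist_force: [0.4, 1.5, -0.1]
opening: -0.0
grasp_force: 0.0
```

Call:
play_rows:
  targets:
    - {"grip": 255, "linear": [1.6, -2.8, 0], "delta_rot": [0, 0, -0.063]}
    - {"grip": 255, "linear": [3.2, -5.7, 0], "delta_rot": [0, 0, -0.126]}
    - {"grip": 255, "linear": [4.9, -8.5, 0], "delta_rot": [0, 0, -0.188]}
    - {"grip": 255, "linear": [6.5, -11.3, 0], "delta_rot": [0, 0, -0.251]}
    - {"grip": 255, "linear": [8.1, -14.2, 0], "delta_rot": [0, 0, -0.314]}
    - {"grip": 255, "linear": [9.7, -17, 0], "delta_rot": [0, 0, -0.377]}
    - {"grip": 255, "linear": [11.3, -19.8, 0], "delta_rot": [0, 0, -0.44]}
    - {"grip": 255, "linear": [13, -22.6, -1], "delta_rot": [0, 0, -0.502]}
    - {"grip": 255, "linear": [14.6, -25.5, -2], "delta_rot": [0, 0, -0.565]}
    - {"grip": 255, "linear": [16.2, -28.3, -3], "delta_rot": [0, 0, -0.628]}

```text
time: 3.05
ee_pos: [0.5001, -0.0639, 0.201]
tcp_rot: [180.0, 0.0, 88.3]
wrist_force: [0.3, 0.6, -0.3]
opening: -0.0002
grasp_force: 0.0
```

Call:
play_rows:
  targets:
    - {"grip": 255, "linear": [0, 0, -2.5], "delta_rot": [0, 0, 0]}
    - {"grip": 255, "linear": [0, 0, -5], "delta_rot": [0, 0, 0]}
    - {"grip": 255, "linear": [0, 0, -7.5], "delta_rot": [0, 0, 0]}
    - {"grip": 255, "linear": [0, 0, -9.5], "delta_rot": [0, 0, 0]}
    - {"grip": 255, "linear": [0, 0, -10.5], "delta_rot": [0, 0, 0]}
    - {"grip": 255, "linear": [0, 0, -10.5], "delta_rot": [0, 0, 0]}

```text
time: 3.65
ee_pos: [0.4989, -0.0624, 0.0952]
tcp_rot: [-179.9, -0.0, 88.5]
wrist_force: [1.0, -0.4, -0.3]
opening: -0.0002
grasp_force: 0.0
```

```bash
python3 - <<'E'
from h import *
o=bot.get_obs(); print(o["ee_pos"],o["tcp_rot"],o["wrist_force"],o["time"])
a=[]
for c,s in(("top",(slice(160,290),slice(270,440))),("scene",(slice(150,280),slice(250,420)))):
    p=bot.camera(c); a.append(cv2.resize(p["color"][s][:,:,::-1],None,fx=2.3,fy=2.3))
    f=200/np.tan(np.radians(p["fov_y"])/2); t=p["world_to_cam"]@np.r_[o["ee_pos"],1]
    x,y=p["cx"]+f*t[0]/-t[2],p["cy"]-f*t[1]/-t[2]; q=(int((x-s[1].start)*2.3),int((y-s[0].start)*2.3)); print(c,x,y,q)
    cv2.circle(a[-1],q,2,(0,0,255),-1)
cv2.imwrite("pics/near.png",np.hstack(a))
E
```

```text
[ 0.49888528 -0.06239017  0.09521402] [-1.79882060e+02 -8.90892679e-03  8.85104580e+01] [ 0.97565519 -0.40262691 -0.34516963] 3.65
top 360.6838398411601 221.3303522020203 (208, 141)
scene 329.2709123827085 231.65686270890325 (182, 187)
```

View pics/near.png

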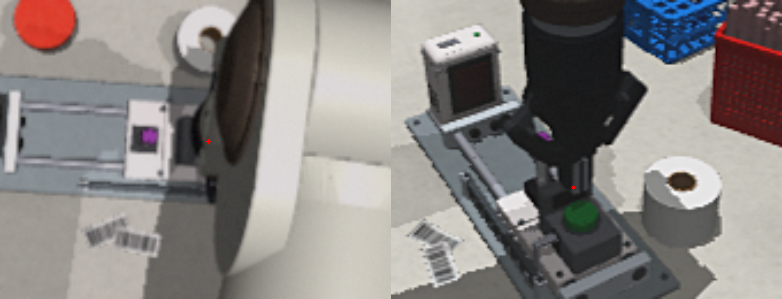

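Call:
play_rows:
  targets:
    - {"grip": 255, "linear": [0.1, -0.2, -0.5], "delta_rot": [0, 0, 0]}
    - {"grip": 255, "linear": [0.1, -0.2, -1.0], "delta_rot": [0, 0, 0]}
    - {"grip": 255, "linear": [0.1, -0.2, -1.5], "delta_rot": [0, 0, 0]}
    - {"grip": 255, "linear": [0.1, -0.2, -1.9], "delta_rot": [0, 0, 0]}
    - {"grip": 255, "linear": [0.1, -0.2, -1.9], "delta_rot": [0, 0, 0]}

```text
time: 4.25
ee_pos: [0.5002, -0.0644, 0.0766]
tcp_rot: [-179.9, -0.0, 88.5]
wrist_force: [0.6, 0.3, 0.4]
opening: 0.0002
grasp_force: 0.0
```

Call:
play_rows:
  targets:
    - {"grip": 255, "linear": [0, 0, -0.2], "delta_rot": [0, 0, 0]}
    - {"grip": 255, "linear": [0, 0, -0.5], "delta_rot": [0, 0, 0]}
    - {"grip": 255, "linear": [0, 0, -0.8], "delta_rot": [0, 0, 0]}
    - {"grip": 255, "linear": [0, 0, -0.8], "delta_rot": [0, 0, 0]}

```text
time: 4.65
ee_pos: [0.5008, -0.0645, 0.0693]
tcp_rot: [180.0, 0.0, 88.5]
wrist_force: [-0.4, 0.0, 3.6]
opening: -0.0
grasp_force: 1.7
```

Call:
play_rows:
  targets:
    - {"grip": 255, "linear": [0, 0, -0.3], "delta_rot": [0, 0, 0]}
    - {"grip": 255, "linear": [0, 0, -0.5], "delta_rot": [0, 0, 0]}
    - {"grip": 255, "linear": [0, 0, -0.6], "delta_rot": [0, 0, 0]}
    - {"grip": 255, "linear": [0, 0, -0.6], "delta_rot": [0, 0, 0]}
    - {"grip": 255, "linear": [0, 0, -0.6], "delta_rot": [0, 0, 0]}

```text
time: 5.15
ee_pos: [0.5009, -0.0645, 0.064]
tcp_rot: [179.9, 0.0, 88.5]
wrist_force: [-2.5, -0.1, 8.9]
opening: 0.0003
grasp_force: 4.4
```

Call:
play_rows:
  targets:
    - {"grip": 255, "linear": [0, 0, -0.1], "delta_rot": [0, 0, 0]}
    - {"grip": 255, "linear": [0, 0.2, -0.1], "delta_rot": [0, 0, 0]}
    - {"grip": 255, "linear": [0.01, 0.4, -0.1], "delta_rot": [0, 0, 0]}
    - {"grip": 255, "linear": [0.02, 0.6, -0.1], "delta_rot": [0, 0, 0]}
    - {"grip": 255, "linear": [0.03, 0.9, -0.1], "delta_rot": [0, 0, 0]}
    - {"grip": 255, "linear": [0.04, 1.2, -0.1], "delta_rot": [0, 0, 0]}
    - {"grip": 255, "linear": [0.04, 1.5, -0.1], "delta_rot": [0, 0, 0]}
    - {"grip": 255, "linear": [0.05, 1.8, -0.1], "delta_rot": [0, 0, 0]}

```text
time: 5.95
ee_pos: [0.5016, -0.0468, 0.0638]
tcp_rot: [179.9, 0.1, 88.5]
wrist_force: [-3.7, -1.9, 15.6]
opening: 0.0002
grasp_force: 7.7
```

Call:
play_rows:
  targets:
    - {"grip": 255, "linear": [0.01, 0.4, 0], "delta_rot": [0, 0, 0]}
    - {"grip": 255, "linear": [0.02, 0.8, 0], "delta_rot": [0, 0, 0]}
    - {"grip": 255, "linear": [0.03, 1.2, 0], "delta_rot": [0, 0, 0]}
    - {"grip": 255, "linear": [0.05, 1.6, 0], "delta_rot": [0, 0, 0]}
    - {"grip": 255, "linear": [0.06, 2.0, 0], "delta_rot": [0, 0, 0]}
    - {"grip": 255, "linear": [0.07, 2.4, 0], "delta_rot": [0, 0, 0]}
    - {"grip": 255, "linear": [0.08, 2.8, 0], "delta_rot": [0, 0, 0]}
    - {"grip": 255, "linear": [0.1, 3.2, 0], "delta_rot": [0, 0, 0]}
    - {"grip": 255, "linear": [0.11, 3.6, 0], "delta_rot": [0, 0, 0]}
    - {"grip": 255, "linear": [0.12, 4.0, 0], "delta_rot": [0, 0, 0]}

```text
time: 6.95
ee_pos: [0.5029, -0.0067, 0.0639]
tcp_rot: [179.9, 0.0, 88.5]
wrist_force: [-3.2, -2.3, 14.8]
opening: -0.0002
grasp_force: 7.6
```

Call:
play_rows:
  targets:
    - {"grip": 255, "linear": [0.01, 0.4, 0], "delta_rot": [0, 0, 0]}
    - {"grip": 255, "linear": [0.02, 0.8, 0], "delta_rot": [0, 0, 0]}
    - {"grip": 255, "linear": [0.03, 1.2, 0], "delta_rot": [0, 0, 0]}
    - {"grip": 255, "linear": [0.05, 1.6, 0], "delta_rot": [0, 0, 0]}
    - {"grip": 255, "linear": [0.06, 2.0, 0], "delta_rot": [0, 0, 0]}
    - {"grip": 255, "linear": [0.07, 2.4, 0], "delta_rot": [0, 0, 0]}
    - {"grip": 255, "linear": [0.08, 2.8, 0], "delta_rot": [0, 0, 0]}
    - {"grip": 255, "linear": [0.1, 3.2, 0], "delta_rot": [0, 0, 0]}
    - {"grip": 255, "linear": [0.11, 3.6, 0], "delta_rot": [0, 0, 0]}
    - {"grip": 255, "linear": [0.12, 4.0, 0], "delta_rot": [0, 0, 0]}

```text
time: 7.95
ee_pos: [0.5041, 0.0334, 0.0639]
tcp_rot: [179.9, 0.0, 88.5]
wrist_force: [-2.7, -3.1, 15.2]
opening: -0.0001
grasp_force: 7.5
```

```bash
python3 - <<'E'
from h import *
p=bot.camera("scene"); o=bot.get_obs(); print(o["ee_pos"],o["wrist_force"])
for n,z in(("button_top",.064),("thumb_stop",.075),("tube_mid",.0665),("read_point",.0665)):
    for r in bot.pinpoint(p,n)[:1]: print(n,r["conf"],r["pixel"],at_z(p,r["pixel"],z).round(4))
cv2.imwrite("pics/mid.png",cv2.resize(p["color"][130:300,230:430,::-1],None,fx=3,fy=3))
E
```

```text
[0.50419451 0.03389913 0.06389654] [-2.73656078 -0.8957591  15.11501568]
button_top 0.53 [313.2, 214.7] [0.5145 0.0309 0.064 ]
thumb_stop 0.79 [303.2, 209.5] [0.4986 0.0466 0.075 ]
tube_mid 0.43 [296.9, 201.9] [0.5039 0.0873 0.0665]
read_point 0.89 [293.8, 198.2] [0.5042 0.1032 0.0665]
```

View pics/mid.png

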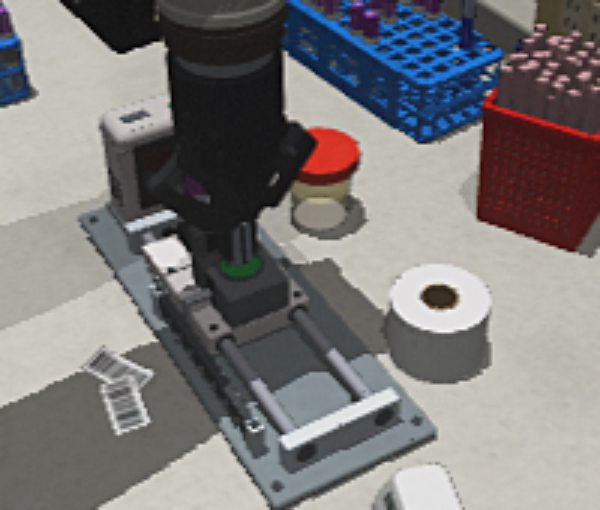

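Call:
play_rows:
  targets:
    - {"grip": 255, "linear": [0.01, 0.2, 0], "delta_rot": [0, 0, 0]}
    - {"grip": 255, "linear": [0.01, 0.4, 0], "delta_rot": [0, 0, 0]}
    - {"grip": 255, "linear": [0.02, 0.6, 0], "delta_rot": [0, 0, 0]}
    - {"grip": 255, "linear": [0.02, 0.8, 0], "delta_rot": [0, 0, 0]}
    - {"grip": 255, "linear": [0.03, 1.0, 0], "delta_rot": [0, 0, 0]}
    - {"grip": 255, "linear": [0.03, 1.2, 0], "delta_rot": [0, 0, 0]}

```text
time: 8.8
ee_pos: [0.5045, 0.0453, 0.0639]
tcp_rot: [179.9, 0.0, 88.5]
wrist_force: [-2.6, -2.8, 14.2]
opening: 0.0
grasp_force: 7.4
```

Call:
play_rows:
  targets:
    - {"grip": 255, "linear": [0, 0.1, 0], "delta_rot": [0, 0, 0]}
    - {"grip": 255, "linear": [0, 0.2, 0], "delta_rot": [0, 0, 0]}
    - {"grip": 255, "linear": [0.01, 0.3, 0], "delta_rot": [0, 0, 0]}
    - {"grip": 255, "linear": [0.01, 0.4, 0], "delta_rot": [0, 0, 0]}

```text
time: 9.2
ee_pos: [0.5048, 0.048, 0.0638]
tcp_rot: [179.8, 0.2, 88.4]
wrist_force: [-0.9, -10.2, 13.9]
opening: 0.0002
grasp_force: 7.0
```

Call:
play_rows:
  targets:
    - {"grip": 255, "linear": [0, 0.1, 0], "delta_rot": [0, 0, 0]}
    - {"grip": 255, "linear": [0, 0.2, 0], "delta_rot": [0, 0, 0]}
    - {"grip": 255, "linear": [0, 0.2, 0], "delta_rot": [0, 0, 0]}

```text
time: 9.5
ee_pos: [0.5048, 0.0487, 0.0638]
tcp_rot: [179.8, 0.4, 88.4]
wrist_force: [-2.4, -17.0, 14.4]
opening: -0.0
grasp_force: 10.7
```

Call:
play_rows:
  targets:
    - {"grip": 255, "linear": [0, -0.1, 0], "delta_rot": [0, 0, 0]}
    - {"grip": 255, "linear": [0, -0.2, 0], "delta_rot": [0, 0, 0]}
    - {"grip": 255, "linear": [0, -0.2, 0.2], "delta_rot": [0, 0, 0]}
    - {"grip": 255, "linear": [0, -0.2, 0.5], "delta_rot": [0, 0, 0]}
    - {"grip": 255, "linear": [0, -0.2, 0.8], "delta_rot": [0, 0, 0]}
    - {"grip": 255, "linear": [0, -0.2, 1.1], "delta_rot": [0, 0, 0]}
    - {"grip": 255, "linear": [0, -0.2, 1.4], "delta_rot": [0, 0, 0]}
    - {"grip": 255, "linear": [0, -0.2, 1.4], "delta_rot": [0, 0, 0]}

```text
time: 10.3
ee_pos: [0.5034, 0.0488, 0.0758]
tcp_rot: [-179.9, 0.1, 88.5]
wrist_force: [-1.9, -6.6, 1.2]
opening: -0.0
grasp_force: 3.0
```

Call:
play_rows:
  targets:
    - {"grip": 255, "linear": [0, -0.2, 0.2], "delta_rot": [0, 0, 0]}
    - {"grip": 255, "linear": [0, -0.4, 0.5], "delta_rot": [0, 0, 0]}
    - {"grip": 255, "linear": [0, -0.5, 1.5], "delta_rot": [0, 0, 0]}
    - {"grip": 255, "linear": [0, -0.5, 3.5], "delta_rot": [0, 0, 0]}
    - {"grip": 255, "linear": [0, -0.5, 6], "delta_rot": [0, 0, 0]}
    - {"grip": 255, "linear": [0, -0.5, 9], "delta_rot": [0, 0, 0]}
    - {"grip": 255, "linear": [0, -0.5, 12], "delta_rot": [0, 0, 0]}
    - {"grip": 255, "linear": [0, -0.5, 14], "delta_rot": [0, 0, 0]}

```text
time: 11.1
ee_pos: [0.5042, 0.0447, 0.2194]
tcp_rot: [179.8, -0.0, 88.5]
wrist_force: [0.4, 0.3, 0.4]
opening: -0.0001
grasp_force: 0.0
```

Call:
play_rows:
  targets:
    - {"grip": 255, "linear": [-2, -4, 1], "delta_rot": [0, 0, 0]}
    - {"grip": 255, "linear": [-4, -8, 2], "delta_rot": [0, 0, 0]}
    - {"grip": 255, "linear": [-6, -12, 2], "delta_rot": [0, 0, 0]}
    - {"grip": 255, "linear": [-8, -16, 2], "delta_rot": [0, 0, 0]}
    - {"grip": 255, "linear": [-10, -20, 2], "delta_rot": [0, 0, 0]}
    - {"grip": 255, "linear": [-12, -24, 2], "delta_rot": [0, 0, 0]}
    - {"grip": 255, "linear": [-13, -27, 2], "delta_rot": [0, 0, 0]}
    - {"grip": 255, "linear": [-13, -27, 2], "delta_rot": [0, 0, 0]}

```text
time: 11.9
ee_pos: [0.3727, -0.2281, 0.2371]
tcp_rot: [180.0, 0.0, 88.3]
wrist_force: [-0.1, 0.3, -0.3]
opening: -0.0003
grasp_force: 0.0
```

```bash
python3 - <<'E'
from h import *
a=[]
for c,s in(("top",(slice(150,280),slice(240,410))),("scene",(slice(150,280),slice(240,410)))):
    p=bot.camera(c); a.append(cv2.resize(p["color"][s][:,:,::-1],None,fx=2.3,fy=2.3))
    m=cv2.inRange(cv2.cvtColor(p["color"],cv2.COLOR_RGB2HSV),(40,90,50),(85,255,255)); n,l,st,ce=cv2.connectedComponentsWithStats(m)
    for i in range(1,n):
        if st[i,4]>60: print(c,ce[i],at_z(p,ce[i],.073).round(4),np.median(p["range_z"][l==i]),at_depth(p,ce[i]).round(4))
    for n,z in(("tube_mid",.0665),("thumb_stop",.075),("button_top",.073)):
        for r in bot.pinpoint(p,n)[:1]: print(n,r["conf"],at_z(p,r["pixel"],z).round(4))
o=bot.get_obs(); print(o["ee_pos"],o["wrist_force"])
cv2.imwrite("pics/end.png",np.hstack(a))
E
```

```text
top [316.3902439 218.3902439] [0.5037 0.0398 0.073 ] 0.86042154 [0.5037 0.0397 0.0724]
tube_mid 0.72 [0.4979 0.0312 0.0665]
thumb_stop 0.83 [0.5072 0.0643 0.075 ]
button_top 0.46 [0.5024 0.0425 0.073 ]
thumb_stop 0.75 [ 0.4649 -0.0459  0.075 ]
[ 0.37430887 -0.22469356  0.23638709] [-0.24767947  0.33643209  0.52353595]
```

View pics/end.png

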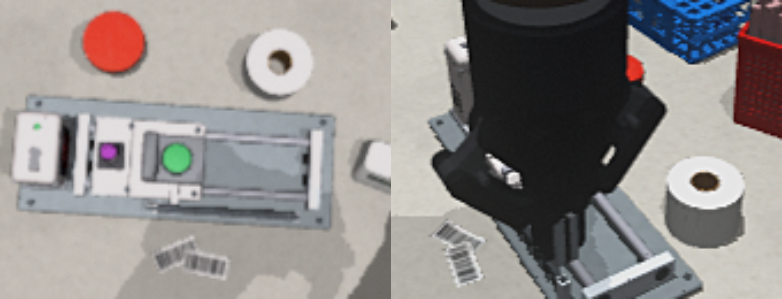

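```bash
python3 - <<'E'
from h import *
p=bot.camera("top"); hs=cv2.cvtColor(p["color"],cv2.COLOR_RGB2HSV)
m=cv2.inRange(hs,(40,90,50),(85,255,255)); n,l,st,ce=cv2.connectedComponentsWithStats(m)
for i in range(1,n):
    if st[i,4]>60:
        h=[at_depth(p,(u,v))[2] for v,u in np.argwhere(l==i)]; print("button",np.median(h))
        u,v=ce[i].round().astype(int)
        print("row heights mm",[int(at_depth(p,(u+k,v))[2]*1000) for k in range(-14,14)],[int(at_depth(p,(u,v+k))[2]*1000) for k in range(-14,14)])
E
```

```text
button 0.07230378296306561
row heights mm [84, 84, 88, 84, 84, 84, 82, 59, 68, 70, 71, 74, 73, 72, 70, 73, 71, 75, 72, 73, 73, 60, 60, 58, 61, 59, 58, 9] [34, 31, 32, 32, 33, 59, 61, 62, 61, 70, 70, 74, 70, 67, 70, 71, 71, 70, 69, 72, 71, 70, 63, 63, 58, 60, 54, 58]
```

Stop reads 84–85 mm (true value 86), the tower 60 (62), and the button 72.3 (73), so the button is up and locked.

```bash
python3 -c "
from workcell import bot
print(bot.job_done())"
```

```text
the job is handed in; nothing more can be done
None
```

The carriage is at the reader's end stop (about 109 mm of travel measured, with the lock taking from 108.5 mm). The green button has sprung back up, the tube is standing in its socket, the arm is clear, and the job was handed in at about 12 s; no verdict came back.

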